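Set the coffee corner in order

ROBOT

A 6-joint arm with a two-finger parallel gripper is mounted at the origin on the work surface. World frame = base frame: x ahead of the robot, y to its left, z up, the work surface at z = 0. Lengths are in mm, angles in rad, forces in N, time in s.
With the tool pointing down it reaches from about 275 to 825 mm from the base axis. Payload 5.2 kg.
Tool frame: the origin (TCP) lies at the very end of the fingers, on their centre line; the grasp point (between the pads) lies 19 mm behind it (arm.pinch_z is the distance from the TCP to the grasp point, in mm); z points along the fingers, y is the line along which they close (so a half turn about z gives the same grasp; the last joint's range is limited). The gripper opens to 93 mm and grips with 3 to 60 N. Pads are 15 mm wide; open, the fingers measure 128 mm over their backs; the gripper's body (75 mm by 188 mm) begins 65 mm behind the grasp point.
Start: joints at [-1.376, 0.259, 1.535, -0, 1.348, -0.203], TCP at [213.086, -507.05, 218.653] pointing down, gripper open.
Joint ranges: [-3.14, 3.14], [-0.91, 2.08], [0.19, 2.58], [-1.22, 4.36], [0.22, 2.71], [-3.12, 3.12]. Speed limits (rad/s): [2.57, 2.57, 3.14, 3.14, 3.14, 3.14].

INTERFACE

Orientations are given as [roll, pitch, yaw] about the fixed x, y, z axes, in that order (R = Rz(yaw) Ry(pitch) Rx(roll)).
In Python, from bench import arm gives the robot as it stands. Calls block until the motion is done:
- arm.move_pose(position, orientation): joint-space move of the TCP to a pose.
- arm.move_straight(position, attitude=None, rate=150, threshold=None): straight line of the TCP; attitude=None keeps the orientation; rate is the mean speed in mm/s. With threshold (N) it stops when the force on the tool has changed by that much, and returns True; else False.
- arm.move_j(angles): joint-space move.
- arm.grip(opening, strength=None): opening from 0.0 (shut) to 1.0 (fully open); strength is the grip in N (None keeps the last); returns when the fingers have stopped.
- arm.pause(seconds).
- arm.inverse_kinematics(position, orientation): joint angles nearest the present ones, or None.
- arm.capture(name): name is "scene" or "side" or "wrist"; returns (picture, depth): 480x640x3 uint8, red, green, blue; 480x640 float32, mm along the optical axis (not along the pixel's ray), 0 where there is no reading.
- arm.camera_model(name): a dict with "fx", "fy", "cx", "cy" (pixels), "dist_coeffs" ([k1, k2, p1, p2, k3] as OpenCV has them; the pictures are not rectified), "view" (4x4, takes a point from world to camera coordinates); the wrist camera has in their place "hand_eye" (4x4, takes a point from camera to tool coordinates, whose origin is the TCP and whose axes are the flange's). Camera axes: x right, y up, looking along -z (the intrinsics and any distortion apply to the point x, -y, -z); pixel columns grow to the right and rows downward; lengths in mm; the calibration is good to about 2 mm. A picture is of the moment at which its call begins: read the wrist's pose just before it. camera_model takes no time and is no camera call.
A pose or a line that the arm cannot do raises arm.IKError and nothing moves.
- arm.hand_in(): hands the job in; it is judged then, once.
Readings, each from a call of its own:
- arm.current_t(): time.
- arm.current_joints(): joint angles.
- arm.current_dq(): joint speeds.
- arm.current_joint_efforts(): joint torques, N m.
- arm.current_position(): TCP position.
- arm.current_tool_rot(): TCP orientation.
- arm.current_force(): force on the tool from outside, world axes, zero at the start.
- arm.current_moment(): the same for the moment, N m.
- arm.current_width(): opening from 0.0 (shut) to 1.0 (fully open).
- arm.current_finger_force(): force on a finger pad.
Only numpy, scipy, OpenCV 4.12 (cv2) and the standard library are available. Lean on these libraries where they do the work, as an engineer would, in place of code of your own. Each camera call takes 0.05 s, during which the arm holds its last target. There are 200 camera calls.

TASK

Set out the coffee corner: stand the coffee canister, the sugar jar and the tea tin each upright in the middle of the cork mat of its own shape and size (the oblong tin squarely in line with its mat), and slide the little menu board down between the upright channels of its stand until it sits fully home on the foot. Set everything down gently rather than dropping it, leave the milk jug where it stands, and let go of everything at the end.

Things in the scene. Friction and masses are not known exactly. Their poses are not given: they have to be found in the camera images.
- canister_center (a point): Coffee canister, loose: upright steel cylinder with a flat light-wood lid, 65 mm diameter, 90 mm tall, the larger of the two round containers, about 0.3 kg. The point is on its axis, half-way up (45 mm above its underside); z is up along its axis.
- jar_center (a point): Sugar jar, loose: upright white ceramic cylinder with a flat steel lid, 43 mm diameter, 70 mm tall, the smaller of the two round containers, about 0.2 kg. The point is on its axis, half-way up (35 mm above its underside); z is up along its axis.
- tin_center (a point): Tea tin, loose: upright oblong plain metal box with a pale paper label on its lid, 48 mm along its x, 78 mm along its y, 80 mm tall, about 0.3 kg. The point is its centre, half-way up (40 mm above its underside); z is up.
- board_center (a point): Menu board, loose: upright panel, white faces, light-wood rim, both faces alike; 8 mm thick (its x), 90 mm wide (its y), 100 mm tall, 0.1 kg. The point is its centre, 50 mm below its top edge; z up. It starts standing loosely, 12 mm deep, in the 14 mm wide groove of a low fixed wooden block (46 x 110 mm, 20 mm tall, groove along the board's y) and lifts straight up out of it.
- mat_large: Large round cork mat, 90 mm diameter, 5 mm thick, fixed flat on the counter, for the coffee canister. Origin at the centre of its underside, on the counter.
- mat_small: Small round cork mat, 66 mm diameter, 5 mm thick, fixed flat on the counter, for the sugar jar. Origin at the centre of its underside, on the counter.
- mat_oblong: Oblong cork mat, 70 mm along its x, 100 mm along its y, 5 mm thick, fixed flat on the counter, for the tea tin. Origin at the centre of its underside, on the counter.
- stand: Fixed stand: wooden foot 60 (x) x 130 (y) x 10 mm thick, and on it two upright metal channels facing each other along y that guide the board's side edges; board enters from above, width along y, and seats on the foot (centre 60 mm up). Channels: 12 mm wide inside (x), 95 mm back to back (y), middle 65 mm open, 70 mm high, flared lips to 80 mm. Origin: centre of the foot's underside.
- jug_center (a point): Milk jug, loose, not to be moved: open steel jug with a handle, 64 mm diameter, 85 mm tall, handle out to about 65 mm from its axis. The point is on its axis, 42.5 mm above its underside. Other small things stand about and are not listed: coffee pods and a tealight under 30 mm tall, and a small glass shaker 52 mm tall.
Things that resemble listed ones, but are neither listed nor needed, are in the scene too. Leave any purple look-alike of the part that bears board_center alone.

How it is judged:
By the outcome, as a careful person would: the job done as asked, in the order asked, and still so for the second after the job is handed in, with the robot touching nothing.
It also fails if it takes over 136 s, if anything falls off the work surface, if the arm or the gripper's body presses on something with over 40 N, if the wrist force passes 120 N, or if a joint passes its speed limit or range.

## Working session

There is one attempt and no reset: what is moved stays moved. The work goes in short steps, each a Python script; the robot and the scene stay as the last script left them, time stands still between calls to the robot, and variables do not carry over. Pictures are saved under pics/ and viewed, at most 14 in all, crops included, and the job is handed in when it is done.

```bash
mkdir -p pics; ls; python3 - <<'E'
from bench import arm
import cv2,numpy as np
for n in ["scene","side"]:
    p,d=arm.capture(n); cv2.imwrite(f"pics/{n}0.png",p[:,:,::-1]); np.savez(f"{n}0.npz",p=p,d=d)
    m=arm.camera_model(n); print(n,{k:np.round(v,3).tolist() for k,v in m.items()},(d>0).mean())
m=arm.camera_model("wrist");print({k:np.round(v,3).tolist() for k,v in m.items()})
print(arm.current_t(),arm.current_position(),arm.current_tool_rot(),arm.pinch_z)
E
```

```text
pics
scene {'fx': 452.787, 'fy': 452.787, 'cx': 319.371, 'cy': 244.798, 'dist_coeffs': [0.026, 0.0, 0.0, 0.0, 0.0], 'view': [[0.791, 0.612, 0.008, -424.815], [-0.347, 0.437, 0.83, 127.213], [0.505, -0.659, 0.558, -1436.729], [0.0, 0.0, 0.0, 1.0]]} 0.9957584635416666
side {'fx': 485.151, 'fy': 485.151, 'cx': 314.463, 'cy': 241.071, 'dist_coeffs': [-0.083, 0.0, 0.0, 0.0, 0.0], 'view': [[-0.959, -0.284, -0.02, 494.276], [0.142, -0.537, 0.832, -140.243], [-0.247, 0.794, 0.555, -1033.036], [0.0, 0.0, 0.0, 1.0]]} 0.9959993489583333
{'fx': 379.929, 'fy': 379.929, 'cx': 317.494, 'cy': 232.647, 'dist_coeffs': [-0.073, 0.0, 0.0, 0.0, 0.0], 'hand_eye': [[0.001, 0.96, 0.281, 78.447], [1.0, -0.001, -0.0, 0.612], [0.0, 0.281, -0.96, -165.626], [0.0, 0.0, 0.0, 1.0]]}
0.1 [ 212.99592636 -506.57835909  217.91667771] [-3.14002924e+00 -3.29196612e-04  3.97795975e-01] 18.8
```

View pics/scene0.png

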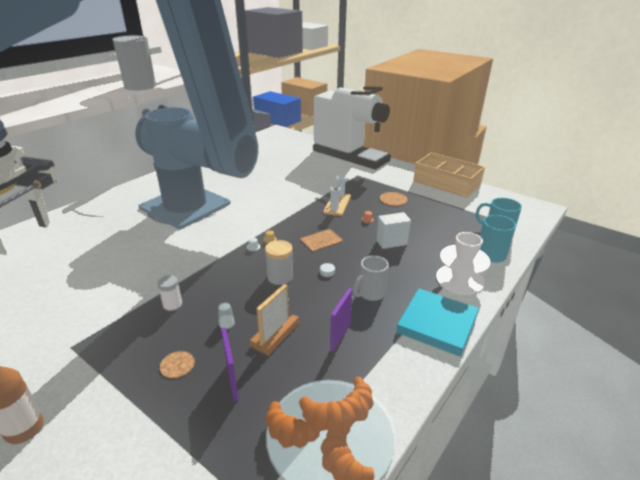

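View pics/side0.png

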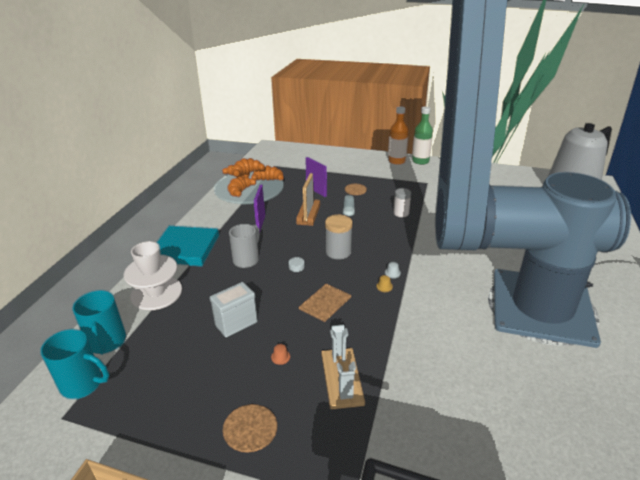

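Candidates: the canister is at scene (279,262), with the steel kettle-like pot outside the area. The jar is at (171,293), white with a steel lid; the glass shaker at (226,316) could be confused with it. The tin is at (393,230). The board is the white, wood-rimmed one in its block at (273,315), with purple look-alikes at (340,320) and (230,363) to leave alone. The jug is at (372,278). Mats are at (177,364), (393,199) and (321,240), and the stand is at (337,200).

```bash
cat > h.py <<'E'
from bench import arm
import cv2,numpy as np
from scipy.spatial.transform import Rotation as R
def K(m): return np.array([[m["fx"],0,m["cx"]],[0,m["fy"],m["cy"]],[0,0,1]]),np.array(m["dist_coeffs"])
def c2w(n,pose=None):
    m=arm.camera_model(n)
    if n!="wrist": return np.linalg.inv(np.array(m["view"]))
    p,r=pose; T=np.eye(4); T[:3,:3]=R.from_euler("xyz",r).as_matrix(); T[:3,3]=p
    return T@np.array(m["hand_eye"])
def rays(n,uv,T):
    k,d=K(arm.camera_model(n)); q=cv2.undistortPoints(np.asarray(uv,np.float64).reshape(-1,1,2),k,d).reshape(-1,2)
    return T[:3,3],np.c_[q[:,0],-q[:,1],-np.ones(len(q))]@T[:3,:3].T
def onplane(n,uv,z,T):
    o,d=rays(n,uv,T); return o+d*((z-o[2])/d[:,2])[:,None]
def cloud(n,dep,T):
    v,u=np.mgrid[:480,:640]; o,d=rays(n,np.c_[u.ravel(),v.ravel()],T)
    P=o+d*dep.reshape(-1,1); P[dep.ravel()<=0]=np.nan; return P.reshape(480,640,3)
def wrist():
    pose=(arm.current_position(),arm.current_tool_rot()); p,d=arm.capture("wrist"); T=c2w("wrist",pose); return p,d,T
def cork(p):
    h=cv2.cvtColor(p,cv2.COLOR_RGB2HSV); return cv2.inRange(h,(5,70,70),(22,255,255))
E
python3 - <<'E'
from h import *
for n in ["scene","side"]:
    z=np.load(n+"0.npz"); p,d=z["p"],z["d"]; P=cloud(n,d,c2w(n)); print(n)
    ok=(P[...,0]>150)&(P[...,0]<850)&(abs(P[...,1])<700)&(P[...,2]<200)
    m=((P[...,2]>12)&ok).astype(np.uint8)
    c,l,s,ce=cv2.connectedComponentsWithStats(m)
    for i in range(1,c):
        if s[i,4]<60: continue
        Q=P[l==i]; zt=np.percentile(Q[:,2],97); t=Q[Q[:,2]>zt-6][:,:2].astype(np.float32)
        r=cv2.minAreaRect(t); print(ce[i].astype(int),s[i,4],"ztop %.0f"%zt,"rect",np.round(r[0]),np.round(r[1]),round(r[2]))
    k=cork(p)&((P[...,2]<11)&ok).astype(np.uint8)*255
    c,l,s,ce=cv2.connectedComponentsWithStats(k)
    for i in range(1,c):
        if s[i,4]<80: continue
        v,u=np.nonzero(l==i); t=onplane(n,np.c_[u,v],5,c2w(n))[:,:2].astype(np.float32)
        r=cv2.minAreaRect(t); print("cork",ce[i].astype(int),np.round(r[0]),np.round(r[1]),round(r[2]))
E
```

```text
scene
[358 135] 1989 ztop 196 rect [246. 620.] [188.  56.] 24
[235 168] 479 ztop 199 rect [228.  19.] [159.  84.] 60
[445 176] 1203 ztop 68 rect [581. 650.] [205.  98.] 1
[337 191] 327 ztop 79 rect [375. 303.] [ 30. 116.] 23
[492 216] 828 ztop 99 rect [826. 394.] [ 47. 189.] 0
[393 227] 896 ztop 81 rect [621. 220.] [80. 52.] 54
[269 234] 60 ztop 26 rect [347.  19.] [19. 22.] 54
[457 253] 900 ztop 122 rect [830. 178.] [39. 62.] 1
[252 241] 63 ztop 26 rect [337. -37.] [22. 21.] 41
[279 259] 975 ztop 90 rect [483. -91.] [63. 64.] 0
[359 292] 1866 ztop 99 rect [ 720. -164.] [ 9. 93.] 12
[327 267] 112 ztop 18 rect [563.  -2.] [36. 37.] 70
[168 289] 564 ztop 71 rect [ 356. -321.] [40. 44.] 48
[273 318] 1624 ztop 107 rect [ 608. -247.] [10. 90.] 5
[418 310] 1112 ztop 27 rect [827.  -8.] [ 64. 142.] 8
[225 313] 264 ztop 52 rect [ 502. -286.] [23. 24.] 43
[229 361] 394 ztop 100 rect [ 629. -388.] [ 8. 91.] 56
[ 16 405] 2250 ztop 135 rect [ 432. -659.] [12. 36.] 61
[358 384] 145 ztop 49 rect [ 845. -280.] [10. 27.] 1
[297 422] 2115 ztop 88 rect [ 840. -379.] [52. 32.] 41
cork [444 187] [595. 6
[... 980 characters left out ...]
80] 99 ztop 29 rect [344.  23.] [19. 21.] 31
[233 306] 1616 ztop 82 rect [620. 225.] [78. 52.] 52
[105 326] 1276 ztop 99 rect [833. 343.] [75. 33.] 90
[338 340] 468 ztop 80 rect [391. 264.] [30. 28.] 23
[ 77 367] 2109 ztop 99 rect [823. 451.] [53. 81.] 1
[279 350] 153 ztop 28 rect [500. 286.] [21. 25.] 16
[346 380] 474 ztop 79 rect [355. 348.] [31. 28.] 23
[101 472] 831 ztop 71 rect [633. 614.] [109.  34.] 19
cork [355 188] [ 508. -418.] [75. 68.] 80
cork [306 219] [ 608. -236.] [ 56. 120.] 7
cork [383 287] [343.  31.] [36. 34.] 8
cork [324 302] [459. 112.] [105.  75.] 69
cork [340 380] [373. 305.] [ 63. 139.] 23
cork [280 359] [496. 293.] [37. 32.] 26
cork [249 427] [494. 452.] [91. 93.] 16
```

```bash
cat > survey.py <<'E'
from h import *
import pickle
V=[("jar",354,-317,90),("mat_small",511,-423,90),("board",607,-243,95),("canister",480,-88,90),("tin",620,222,54),("mat_oblong",461,107,69),("mat_large",497,446,90),("stand",375,303,113),("stand2",375,303,-67)]
out={}
for n,x,y,w in V:
    arm.move_pose([x,y,290],[np.pi,0,np.deg2rad(w)]); arm.pause(0.15)
    out[n]=wrist()
pickle.dump(out,open("sv.pkl","wb")); print(arm.current_t())
im=[cv2.resize(out[n][0],(266,200)) for n,*_ in V]
cv2.imwrite("pics/sv.png",np.vstack([np.hstack(im[i:i+3]) for i in (0,3,6)])[:,:,::-1])
E
python3 survey.py
```

```text
12.1
```

View pics/sv.png

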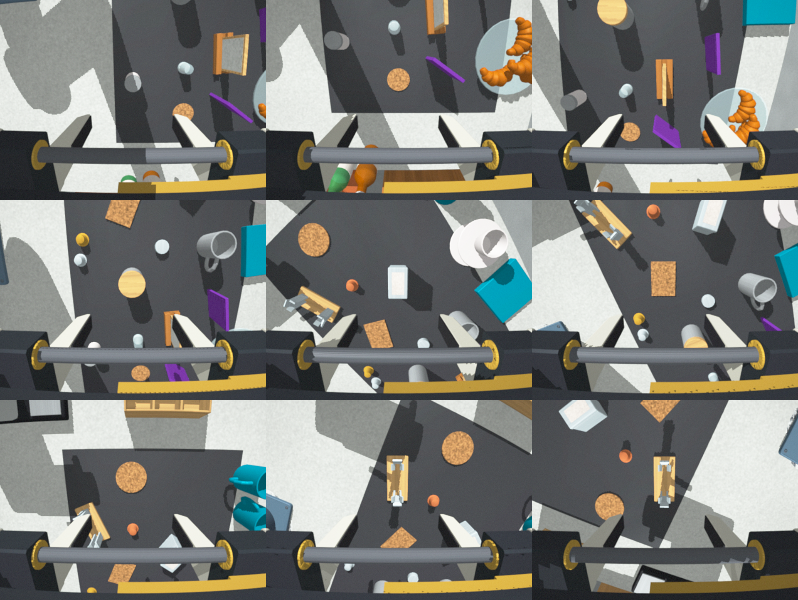

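```bash
cat > meas.py <<'E'
from h import *
def rect(pts):
    r=cv2.minAreaRect(np.asarray(pts,np.float32)); (a,b),an=r[1],r[2]
    long=(an if a>b else an+90)%180
    return np.round(r[0],1),np.round(sorted(r[1]),1),round(long,1)
def comp(mask,xy,P):
    c,l,s,ce=cv2.connectedComponentsWithStats(mask.astype(np.uint8))
    b=min((i for i in range(1,c) if s[i,4]>80),key=lambda i:np.hypot(*(np.nanmean(P[l==i],0)[:2]-xy)))
    return l==b
def pix(m,z,T):
    v,u=np.nonzero(m); return onplane("wrist",np.c_[u,v],z,T)[:,:2]
def top(v,xy,zt,lo=5):
    p,d,T=v; P=cloud("wrist",d,T); m=comp(P[...,2]>zt-lo,xy,P); m[330:]=0
    return pix(m,zt,T),np.nanmedian(P[m][:,2])
def mat(v,xy,z=5,g=None):
    p,d,T=v; P=cloud("wrist",d,T); m=comp((cork(p)>0)&(P[...,2]<z+7),xy,P); return pix(m,z,T),np.nanmedian(P[m][:,2])
E
python3 - <<'E'
from meas import *
import pickle
o=pickle.load(open("sv.pkl","rb"))
for n,xy,z in [("jar",(354,-317),70),("canister",(480,-88),90),("tin",(620,222),80),("board",(607,-243),108)]:
    q,zm=top(o[n],xy,z); print(n,rect(q),np.round(cv2.minEnclosingCircle(q.astype(np.float32))[0],1),np.round(q.mean(0),1),zm)
for n,xy in [("mat_small",(511,-423)),("mat_oblong",(461,107)),("mat_large",(497,446))]:
    q,zm=mat(o[n],xy); print(n,rect(q),np.round(q.mean(0),1),zm)
q,zm=mat(o["board"],(607,-243),20); print("block",rect(q),zm)
for n in ["stand","stand2"]:
    q,zm=mat(o[n],(375,303),10); print(n,"foot",rect(q),zm)
    p,d,T=o[n]; P=cloud("wrist",d,T)
    m=(P[...,2]>74)&(P[...,2]<95)&(np.hypot(P[...,0]-375,P[...,1]-303)<90)
    c,l,s,ce=cv2.connectedComponentsWithStats(m.astype(np.uint8)); al=[]
    for i in range(1,c):
        if s[i,4]>15: q=pix(l==i,80,T); al.append(q); print(" top",s[i,4],ce[i].astype(int),rect(q))
    print(rect(np.vstack(al)))
cv2.imwrite("pics/st.png",np.hstack([cv2.resize(o[n][0][90:350,220:420],(400,520)) for n in ("stand","stand2")])[:,:,::-1])
E
```

```text
jar (array([ 355.2, -317.8]), array([41.4, 41.9]), 89.9) [ 355.7 -318.1] [ 355.6 -318. ] 69.44582396957637
canister (array([481.1, -87.9]), array([63. , 63.9]), 90.0) [481.1 -87.8] [481.1 -87.3] 89.53804788597262
tin (array([622.3, 222.7]), array([47.6, 76.8]), 53.9) [622.1 222.6] [622.8 223.5] 79.69731074646967
board (array([ 607.2, -245. ]), array([ 7.7, 89. ]), 94.9) [ 607.2 -245. ] [ 607.1 -244. ] 107.4977668344493
mat_small (array([ 511.6, -425.5]), array([65.9, 66.8]), 134.6) [ 511.5 -425. ] 4.482163626136241
mat_oblong (array([460.6, 107.3]), array([ 71.7, 101.8]), 69.2) [461.4 109.2] 4.466007539436362
mat_large (array([495.8, 448.2]), array([90.2, 90.9]), 135.7) [496.1 449.2] 4.465480920404104
block (array([ 608.7, -254.8]), array([ 47.7, 133.8]), 95.8) 19.204513865099102
stand foot (array([374.4, 304.2]), array([ 61.8, 131.6]), 112.9) 9.412538643320886
 top 140 [315 145] (array([353.6, 354.2]), array([ 5.7, 21.3]), 23.0)
 top 114 [303 160] (array([347.8, 336.6]), array([ 6.9, 14.6]), 112.6)
 top 115 [327 160] (array([369.4, 345.7]), array([ 6.9, 14.6]), 113.5)
 top 102 [304 238] (array([379.2, 263.2]), array([ 7.3, 16.3]), 112.3)
 top 104 [326 238] (array([400.2, 272.1]), array([ 7.2, 16.3]), 113.5)
 top 158 [314 251] (array([394.5, 254.9]), array([ 8.8, 21. ]), 23.0)
(array([374.4, 303.8]), array([ 30.4, 114.7]), 113.0)
stand2 foot (array([374.3, 303.4]), array([ 61.5, 130.9]), 112.9) 9.432964469071294
 top 157 [318 147] (array([395.9, 253.1]), array([ 6.7, 21.4]), 23.0)
 top 113 [306 163] (array([400.6, 270.9]), array([ 6.9, 14.7]), 112.5)
 top 107 [330 163] (array([379.8, 262.1]), array([ 6.9, 14.7]), 113.6)
 top 93 [306 240] (array([369.7, 343.8]), array([ 6.3, 16.3]), 112.7)
 top 97 [329 240] (array([348.7, 334.8]), array([ 6.2, 16.3]), 113.7)
 top 155 [318 253] (array([353.9, 351.9]), array([ 8.9, 21. ]), 23.0)
(array([374.7, 303. ]), array([ 29.6, 115.1]), 113.0)
```

View pics/st.png

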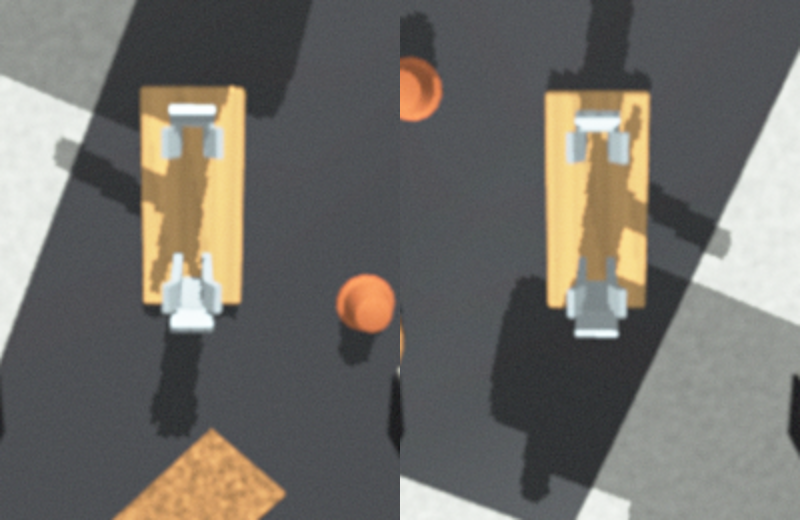

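```bash
cat > pp.py <<'E'
from h import *
def pick(xy,yaw,tcp,up,F,opn=1.0):
    o=[np.pi,0,np.deg2rad(yaw)]
    arm.grip(opn,F); arm.move_pose([*xy,max(up,tcp+80)],o); arm.move_straight([*xy,tcp],o,rate=100); arm.pause(.2)
    arm.grip(0.0,F); arm.pause(.3); print("held w",arm.current_width()*93,arm.current_finger_force())
    arm.move_straight([*xy,tcp+15],o,rate=40); arm.move_straight([*xy,up],o,rate=150)
def place(xy,yaw,tcp,up,wid,th=2.5):
    o=[np.pi,0,np.deg2rad(yaw)]
    arm.move_pose([*xy,up],o); arm.move_straight([*xy,tcp+6],o,rate=100); arm.pause(.4)
    f=arm.current_force()[2]; hit=arm.move_straight([*xy,tcp-3],o,rate=12,threshold=th)
    print("hit",hit,arm.current_position(),tcp,"f",f,arm.current_force())
    arm.pause(.2); arm.grip(wid/93,None); arm.pause(.3)
    p=arm.current_position(); arm.move_straight([p[0],p[1],up],o,rate=120); print("t",arm.current_t(),arm.current_width()*93)
E
python3 - <<'E'
from pp import *
pick((481.1,-87.9),90,45,200,25)
place((495.8,448.5),90,50,200,85)
E
```

```text
held w 64.14781774288765 24.999095080420375
hit True [495.70557251 448.45708805  49.95907449] 50 f -4.027244575300206 [-0.70816348 -0.18906952  5.73930463]
t 25.9417 84.97360588509468
```

Clean, so the jar and the tin are next, then a check view of each placing.

```bash
python3 - <<'E'
from pp import *
import pickle
out={}
def look(n,xy,w):
    arm.move_pose([*xy,290],[np.pi,0,np.deg2rad(w)]); arm.pause(.15); out[n]=wrist()
look("canister",(496,448),90)
pick((355.5,-318),90,30,200,20)
place((511.6,-425.2),90,35,200,65)
look("jar",(511,-425),90)
pick((622.3,222.7),53.9,38,200,25)
place((460.6,107.6),69.2,43,200,75)
look("tin",(461,107),69.2)
pickle.dump(out,open("ck.pkl","wb")); print(arm.current_t())
cv2.imwrite("pics/ck.png",np.hstack([out[n][0][60:330,200:440] for n in out])[:,:,::-1])
E
python3 - <<'E'
from meas import *
import pickle
o=pickle.load(open("ck.pkl","rb"))
for n,xy,z in [("canister",(496,448),95),("jar",(511,-425),75),("tin",(461,107),85)]:
    q,zm=top(o[n],xy,z); print(n,rect(q),zm)
    q,zm=mat(o[n],xy); print(" mat",rect(q),zm)
E
```

```text
held w 42.08795407799476 19.999954661470838
hit True [ 511.52460461 -425.30565585   34.96766001] 35 f -1.6855562122701007 [-0.04251536  0.11422739  5.00013041]
t 40.775 65.29119655309759
held w 48.067229216676594 24.997510313987732
hit True [460.50775415 107.63446477  42.85612091] 43 f -3.3462367767216117 [-0.37002967 -0.11793106  4.20294731]
t 55.1833 74.85072895687169
55.8333
canister (array([495.8, 448.6]), array([63.6, 63.7]), 136.7) 94.49208705492956
 mat (array([496.9, 460.1]), array([67.5, 90.1]), 175.8) 4.360799586474599
jar (array([ 511.9, -425.5]), array([40.8, 41.4]), 90.1) 74.46643984435804
 mat (array([ 511. , -418.8]), array([54., 66.]), 2.8) 4.403860107342581
tin (array([460.5, 107.2]), array([47.6, 76.7]), 69.3) 84.7214052725692
 mat (array([461. , 108.3]), array([ 71.4, 101.1]), 69.3) 4.381591835243398
```

View pics/ck.png

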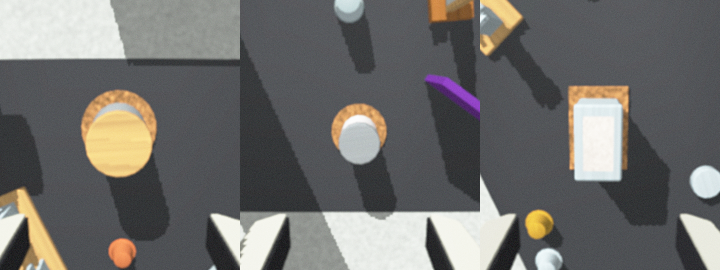

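```bash
python3 - <<'E'
from pp import *
pick((607.2,-245),94.9,74,230,30,.6)
o=[np.pi,0,np.deg2rad(113)]; xy=(374.4,303.8)
arm.move_pose([*xy,230],o); arm.move_straight([*xy,156],o,rate=100); arm.pause(.4)
hit=arm.move_straight([*xy,82],o,rate=40,threshold=4)
print(hit,arm.current_position(),arm.current_force())
if not hit:
    hit=arm.move_straight([*xy,72],o,rate=12,threshold=4); print(hit,arm.current_position(),arm.current_force())
p,d=arm.capture("side"); cv2.imwrite("pics/b.png",cv2.resize(p[280:420,260:420],(640,560))[:,:,::-1]); print(arm.current_t())
E
```

```text
held w 7.41944189413656 29.999688863754272
False [374.51419397 303.8832473   82.19630613] [-0.83687876  0.55921816 -1.48106283]
True [374.42952548 303.77770846  75.89994903] [-0.84746742  0.19185696  4.2234439 ]
68.5
```

View pics/b.png

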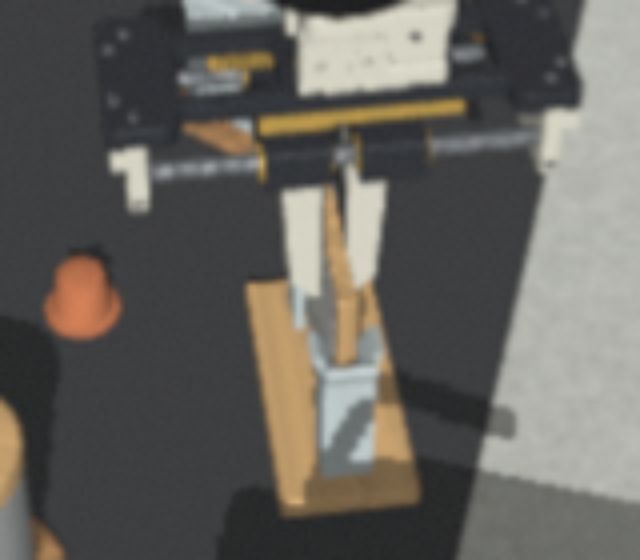

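The board is between the channels at (345,340), and contact came at the height expected for fully home. Next I release it and check.

```bash
python3 - <<'E'
from meas import *
o=[np.pi,0,np.deg2rad(113)]; xy=(374.4,303.8)
arm.grip(.4); arm.pause(.4); arm.move_straight([*xy,290],o,rate=120); arm.pause(.2)
v=wrist(); q,zm=top(v,xy,110,6); print(rect(q),zm)
s,d=arm.capture("scene"); s2,d2=arm.capture("side")
cv2.imwrite("pics/f.png",np.hstack([s[130:430,150:450],s2[130:430,150:450]])[:,:,::-1])
for n,dd in(("scene",d),("side",d2)):
    D=np.load(n+"0.npz")["d"]; u,v_=(372,275) if n=="scene" else (245,245); print(D[v_,u],dd[v_,u])
print(arm.current_t(),arm.current_width())
E
```

```text
(array([375., 304.]), array([ 7.6, 89.5]), 112.9) 109.4710846808407
1023.35535 1024.2024
1139.3774 1138.3688
71.875 0.39932919436394165
```

View pics/f.png

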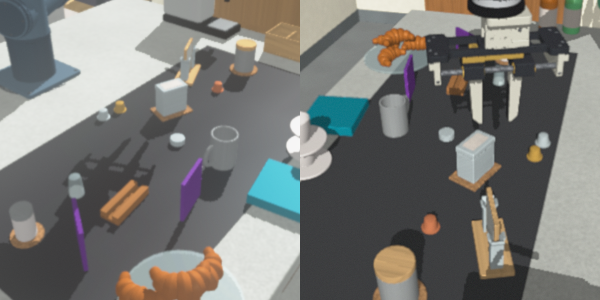

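The board is seated, with its top at about 110 mm (right tile, (492,225)). The canister, jar and tin are on their mats, and the jug (222,148) and purple boards have not moved.

```bash
python3 -c "
from bench import arm
print(arm.hand_in())"
```

```text
the job is handed in; nothing more can be done
None
```

The job is handed in: the canister, jar and tin stand upright on their mats, each within about 1 mm of centre, the menu board is fully home in its stand, the jug was left alone, and the gripper is open and clear, at about 72 s of the 136 s allowed.

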